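# Back off the tube-capping press and draw out the rack

## Robot

A 6-joint arm with a two-finger parallel gripper is mounted at the origin on the work surface. World frame = base frame: x ahead of the robot, y to its left, z up, the work surface at z = 0. Lengths are in mm, angles in rad, forces in N, time in s.
With the tool pointing down it reaches from about 350 to 725 mm from the base axis. Payload 4.3 kg.
Tool frame: the origin (TCP) lies at the centre of the arm's flange, where the gripper is bolted on; the fingertips stand 173 mm ahead of it and the grasp point (between the pads) lies 155 mm ahead of it; z points along the fingers, y is the line along which they close (so a half turn about z gives the same grasp; the last joint's range is limited). The gripper opens to 85 mm and grips with 20 to 120 N. Pads are 22 mm wide; open, the fingers measure 114 mm over their backs; the gripper's body (76 mm by 85 mm) begins 54 mm behind the grasp point. The pads swing forward as they close: fully open they stand 13 mm farther back than shut.
Start: joints at [1.135, 0.377, 0.081, 1.274, 0, 1.46], TCP at [184.039, 544.773, 404.729] pointing down, gripper open.
Joint ranges: [-2.72, 2.72], [-0.84, 1.66], [-1.02, 1.22], [-1.77, 2.12], [-1.37, 1.28], [-3.14, 3.14]. Speed limits (rad/s): [2.57, 2.57, 3.14, 3.14, 3.14, 3.14].

## Interface

Orientations are given as a rotation vector (axis times angle).
In Python, from workcell import manip, camera, camera_model, job gives the robot as it stands.
- The arm moves only by the tool servo_tool, never from a script. Its argument "steps" is a list of rows, each an object with "dp": the shift along the world's x, y, z each as a share of 0.03 m, from -1 to 1, a list of three; "angular": the turn, a rotation vector about the world's x, y, z each as a share of 0.1 rad, from -1 to 1, a list of three. A call has 1 to 10 rows; each row shifts and turns the commanded pose from where the row before left it; what a row does not reach is not made up. A row lasts 1/8 s, in which the tool goes at most 62.5 mm and 10.7 degrees, less where a joint would pass 70% of its speed; a pose out of reach is approached as far as the arm can. A call with a number of a shift or a turn outside -1 to 1 is refused whole. A call with a gripper value outside its range is refused whole. "gripper" is the opening, from 0 (shut) to 1 (fully open), set as the call begins (left out, the last holds). The fingers move at their own pace and stop on an object; "newtons" is the grip in N (left out, the last holds). Time passes only in rows, so rows that do not move let the fingers close. It gives the time, the measured TCP pose, the force, the opening and the grip force at its end, in the units of the state.
- manip.sense(): the state, without advancing time (a new reading comes with each control period).
- camera(name): name is "scene" or "top" or "wrist"; returns (picture, depth): 384x512x3 uint8, blue, green, red; 384x512 float32, mm along the optical axis (not along the pixel's ray), 0 where there is no reading.
- camera_model(name): a dict with "camera_matrix" (3x3 intrinsics, pixels), "k1" (the pictures are not rectified: a ray, as slopes to the right and down, at radius r is drawn at 1 + k1 r^2 times it, then the intrinsics apply), "camera_from_world" (4x4, takes a point from world to camera coordinates). Camera axes: x right, y up, looking along -z (the intrinsics and any distortion apply to the point x, -y, -z); pixel columns grow to the right and rows downward; lengths in mm; the calibration is good to about 2 mm. A picture is of the moment at which its call begins: read the wrist's pose just before it. camera_model takes no time and is no camera call; for the wrist camera it gives the pose at the moment of the call.
- job.finish_job(): hands the job in; it is judged then, once.
The state is a dict: "time": time; "q": joint angles; "dq": joint speeds; "joint_torque": joint torques, N m; "ee_pos": TCP position; "tcp_rot": TCP orientation; "contact_force": force on the tool from outside, world axes, zero at the start; "ft_torque": the same for the moment, N m; "gripper_width": finger opening in mm; "grip_force": force on a finger pad.
Only numpy, scipy, OpenCV 4.12 (cv2) and the standard library are available. Lean on these libraries where they do the work, as an engineer would, in place of code of your own. Each camera call takes 0.05 s, during which the arm holds its last target. There are 200 camera calls.

## Task

The caps in the small screw press have been pressed home. Turn its handwheel anticlockwise by the crank grip, with your hand rising along with the spindle, until the spindle comes up firmly against its top stop (feel for it, and do not force it), then draw the rack of tubes by its tab all the way out along the slideway to the end lip and let go. Keep the rack upright, do not drag it against the pressing cup, and leave the mouse, the box of caps and the spare rack where they are.

Things in the scene. Friction and masses are not known exactly. Their poses are not given: they have to be found in the camera images.
- press: Tube-capping press, white C-frame on a grey base, fixed. Origin: underside of the base, on the spindle's vertical axis. Slideway runs along its own -y; column at y +55 to +90 mm. Base 130 mm wide (x), y -285 to +90, top at z 20 mm; two guide rails on it, inner faces at x -35 and +35 mm, tops at z 28 mm. Head over the cup: x -30 to +30, y -40 to +90, z up to 206 mm.
- slide_end (a point): Middle of the inner face of the low lip across the outer end of the slideway, at press y -271 mm, on the base's top (z 20 mm). The lip is 8 mm tall. The rack slides about 131 mm along the press's -y from its start until its foot meets the lip.
- spindle: Screw spindle with a round pressing cup (92 mm across) below and the handwheel above. Origin: on the axis, middle of the cup's downward face, 111 mm above the press's origin at the start. The cup's skirt, 82 mm inside, hangs 10 mm lower, around the caps. Anticlockwise from above raises spindle, wheel and crank, 16 mm a turn (2.55 mm per rad). It starts at its lowest point and stays where it is left.
- top_stop (a point): Centre of the press's head, where an unseen rigid top stop for the spindle sits; its height differs each time: met after 14 to 21 mm of rise (0.87 to 1.3 turns). Before it, turning takes about 3 N at the crank; against it the resistance climbs by some 0.5 to 1 N per mm of crank travel. 4 to 8 N above the running force is firmly home, 15 N above it is forcing.
- crank_mid (a point): Mid-height of the crank grip: upright black cylinder, 14 mm diameter, 34 mm tall, revolving freely on its own pin, on the wheel rim 45 mm from the spindle's axis, at any angle at the start. It rises with the spindle. The rim's top is 17 mm below this point, 225 mm above the press's origin at the start. Wheel: bare aluminium, 102 mm over all, rim 12 mm thick, three spokes, hub flush with the rim's top.
- rack: Red rack, 66 x 66 mm, 63 mm tall, with 9 capped tubes fixed in it (cap tops at z 90 mm), loose on the slideway under the cup, about 0.35 kg. Origin: centre of its underside; y along the slideway. A flat foot 50 mm wide, 8 mm thick runs out to rack y -140 mm.
- rack_tab (a point): Point on the rack's upright tab for gripping, 55 mm above the rack's underside, at rack y -120 mm. The tab is 12 mm thick along the rack's x, 30 mm long along its y, and reaches from 8 to 75 mm above the underside; both x faces are free.
- mouse: Black computer mouse, about 100 x 60 x 34 mm, loose. Origin: centre of the underside. Leave alone.
- cap_box: White open box of red caps, 100 x 130 x 50 mm, loose. Origin: centre of the underside. Leave alone.
- spare_rack: Black rack with 18 capped tubes, 123 x 66 x 90 mm, loose. Origin: centre of the underside. Leave alone.
Not all that is in view belongs to the job. Leave any blue, turquoise or yellow look-alike of the rack alone.

How it is judged:
By the outcome, as a careful person would: the job done as asked, in the order asked, and still so for the second after the job is handed in, with the robot touching nothing.
It also fails if it takes over 67 s, if anything falls off the work surface, if the arm or the gripper's body presses on something with over 40 N, if the wrist force passes 120 N, or if a joint passes its speed limit or range.

## Working session

There is one attempt and no reset: what is moved stays moved. The work goes in short steps, Python scripts to look and compute and a tool call to move; the robot and the scene stay as the last step left them, time stands still between calls to the robot, and variables do not carry over. Pictures are saved under pics/ and viewed, at most 10 in all, crops included, and the job is handed in when it is done.

Besides the shell and the picture viewer there is one more tool, called after "Emit:" as name(argument=value, ...) on one line, values as JSON. servo_tool: Moves the arm, as the interface text tells. Its arguments: {"type":"object","properties":{"steps":{"type":"array"},"gripper":{"type":"number"},"newtons":{"type":"number"}},"required":["steps"]}

```bash
mkdir -p pics
cat > h.py <<'E'
import numpy as np,cv2
from workcell import manip,camera,camera_model,job
def snap(n,f):
    m=camera_model(n);im,d=camera(n);cv2.imwrite(f'pics/{f}.png',im);np.savez(f'pics/{f}.npz',d=d,K=m['camera_matrix'],k1=m['k1'],T=m['camera_from_world']);return im,d
def world(f,pts,z=None):
    """pts pixels; z: None->depth, else plane height"""
    a=np.load(f'pics/{f}.npz');K=a['K'];T=a['T'];k=float(a['k1']);o=[]
    for (u,v) in np.atleast_2d(pts):
        s=cv2.undistortPoints(np.array([[[u,v]]],float),K,np.array([k,0,0,0]))[0,0]
        ray=np.array([s[0],-s[1],-1.]);R=T[:3,:3];c=-R.T@T[:3,3];w=R.T@ray
        t=a['d'][int(round(v)),int(round(u))] if z is None else (z-c[2])/w[2]
        o.append(c+t*w)
    return np.array(o)
E
python3 - <<'E'
from h import *
a,_=snap('top','top0');b,_=snap('scene','sc0')
s=manip.sense();print(s['time'],s['ee_pos'],s['tcp_rot'],s['gripper_width'])
E
```

```text
0.1 [183.91383115 544.50757544 403.84691116] [-5.09499561e-01 -3.09949609e+00  2.80372891e-03] 85.64807708564878
```

View pics/top0.png

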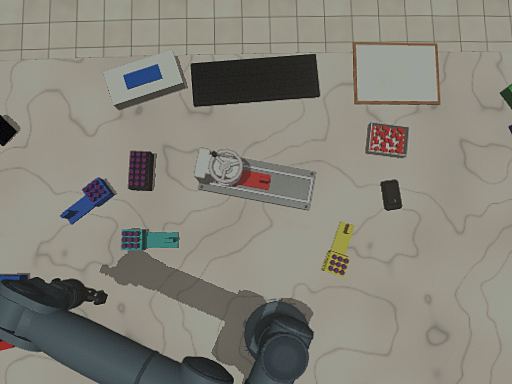

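View pics/sc0.png

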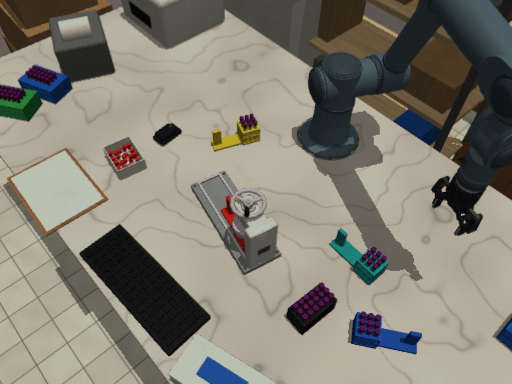

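The top view shows the press with its wheel at about (226,167), the column on the left, and the slideway running right to about (312,190). The crank looks to be near (213,154). I'll enlarge that area.

Run:
```python
from h import *
im=cv2.imread('pics/top0.png');c=cv2.resize(im[140:220,185:325],None,fx=5.7,fy=5.7,interpolation=cv2.INTER_CUBIC);cv2.imwrite('pics/c1.png',c);print(c.shape)
print(world('top0',[(213,154),(226,168),(312,190),(265,180),(300,190),(100,180)]).round(1))
print(np.load('pics/top0.npz')['K'])
```

```text
(456, 798, 3)
[[ 554.1  180.2  261.2]
 [ 518.9  145.6  222.2]
 [ 468.7 -130.3   14.3]
 [ 495.5   28.5  101.4]
 [ 469.7  -90.4   13.8]
 [ 513.1  558.5   62.8]]
[[497.05660395   0.         254.20935963]
 [  0.         497.05660395 191.68037851]
 [  0.           0.           1.        ]]
```

View pics/c1.png

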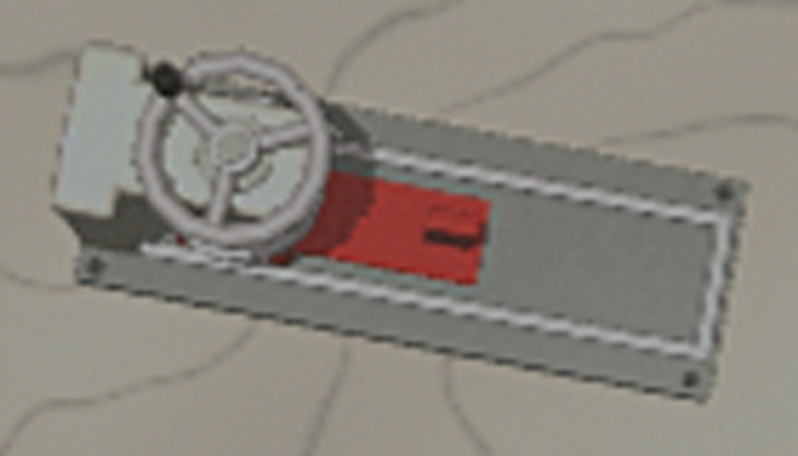

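Run:
```python
from h import *
f=lambda p:[((x+.5)/5.7+185-.5,(y+.5)/5.7+140-.5) for x,y in p]
hub=world('top0',f([(234,146)]),225)[0];cr=world('top0',f([(165,77)]),259)[0]
cor=world('top0',f([(747,183),(706,402),(78,282)]),20);print(hub,cr,np.linalg.norm((cr-hub)[:2]));print(cor)
ra=world('top0',f([(375,152),(720,217),(140,245),(705,352)]),28);print(ra)
tab=world('top0',f([(423,237),(486,238)]),95);print('tab z95',tab)
ft=world('top0',f([(490,200),(478,285)]),28);print('foot',ft)
print(np.linalg.norm(cor[0]-cor[1]),np.linalg.norm(cor[2]-cor[1]))
d=cor[1]-cor[2];d2=ra[1]-ra[0];d3=ra[3]-ra[2];print([np.degrees(np.arctan2(v[1],v[0])) for v in (d,d2,d3)])
print('spin from corners', )
e=(cor[0]+cor[1])/2;print(e, np.degrees(np.arctan2(*(e-hub)[[1,0]])),np.linalg.norm((e-hub)[:2]))
```

```text
[526.69177523 146.41608055 225.        ] [557.03384629 178.72890978 259.        ] 44.32561572098679
[[ 528.88326629 -143.90824936   20.        ]
 [ 401.86848622 -115.27953524   20.        ]
 [ 480.40168367  245.85649313   20.        ]]
[[ 550.96127076   72.37084727   28.        ]
 [ 508.3433402  -126.29332444   28.        ]
 [ 500.12221893  209.08393835   28.        ]
 [ 430.25914245 -114.72056639   28.        ]]
tab z95 [[492.99839055  47.88335569  95.        ]
 [491.60301658  13.04047652  95.        ]]
foot [[521.39581575   6.63944839  28.        ]
 [472.21829447  15.00244467  28.        ]]
130.20121975983645 369.57637111578185
[np.float64(-102.26861636606269), np.float64(-102.10772649050958), np.float64(-102.17532825438721)]
spin from corners
[ 465.37587626 -129.5938923    20.        ] -102.52492043574756 282.7386506631977
```

Emit:
servo_tool(steps=[{"dp":[0.83,-0.81,0.14],"angular":[0,0,-0.97]},{"dp":[0.83,-0.81,0.14],"angular":[0,0,-0.97]},{"dp":[0.83,-0.81,0.14],"angular":[0,0,-0.97]},{"dp":[0.83,-0.81,0.14],"angular":[0,0,-0.97]},{"dp":[0.83,-0.81,0.14],"angular":[0,0,-0.97]},{"dp":[0.83,-0.81,0.14],"angular":[0,0,-0.97]},{"dp":[0.83,-0.81,0.14],"angular":[0,0,-0.97]},{"dp":[0.83,-0.81,0.14],"angular":[0,0,-0.97]},{"dp":[0.83,-0.81,0.14],"angular":[0,0,-0.97]},{"dp":[0.83,-0.81,0.14],"angular":[0,0,-0.97]}], gripper=0.7)

```text
time: 1.35
ee_pos: [433.6, 300.8, 446.4]
tcp_rot: [-1.9, -2.502, 0.001]
contact_force: [-0.7, 0.0, -0.3]
gripper_width: 59.9
grip_force: 0.0
```

Emit:
servo_tool(steps=[{"dp":[0.83,-0.81,0.14],"angular":[0,0,-0.97]},{"dp":[0.83,-0.81,0.14],"angular":[0,0,-0.97]},{"dp":[0.83,-0.81,0.14],"angular":[0,0,-0.97]},{"dp":[0.83,-0.81,0.14],"angular":[0,0,-0.97]},{"dp":[0.83,-0.81,0.14],"angular":[0,0,-0.97]},{"dp":[0,0,0],"angular":[0,0,0]},{"dp":[0,0,0],"angular":[0,0,0]}])

```text
time: 2.22
ee_pos: [557.2, 180.5, 467.2]
tcp_rot: [-2.441, -1.977, 0.001]
contact_force: [-1.0, 0.2, -0.4]
gripper_width: 59.9
grip_force: 0.0
```

Run:
```python
from h import *
from scipy.spatial.transform import Rotation as R
s=manip.sense();print(s['time'],s['ee_pos'],R.from_rotvec(s['tcp_rot']).as_matrix().round(3),s['contact_force'],s['q'])
im,d=snap('wrist','w1');im2,_=snap('top','top1')
c=cv2.resize(im2[130:210,180:260],None,fx=5,fy=5,interpolation=cv2.INTER_CUBIC)
cv2.imwrite('pics/c2.png',np.hstack([im,np.vstack([c,])[:384,:280]]))
```

```text
2.225 [557.21082933 180.45583993 467.21023607] [[ 0.208  0.978 -0.001]
 [ 0.978 -0.208  0.   ]
 [-0.    -0.001 -1.   ]] [-1.03114467  0.21280417 -0.36976891] [2.04809229e-01 3.98107472e-01 2.72137601e-01 1.44610027e+00
 4.26269966e-04 1.98500007e+00]
```

View pics/c2.png

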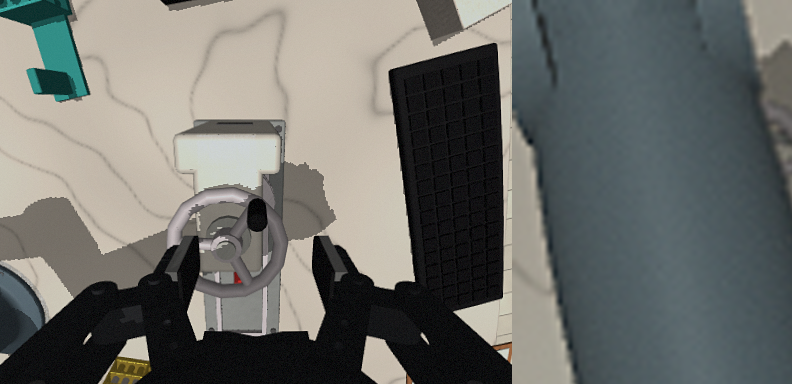

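The wrist view shows the crank grip's top at about (257,207), centred between the fingers, and the hub at about (228,246).

Run:
```python
from h import *
h=world('w1',[(228,246)],225)[0];c=world('w1',[(257,205),(257,207)],259);print(h,c,np.linalg.norm((c-h)[:,:2],axis=1))
print(world('w1',[(257,206),(228,246),(224,290)]))
```

```text
[527.63280883 150.72291803 225.        ] [[560.18763546 192.14528877 259.        ]
 [559.90307341 190.80721296 259.        ]] [52.6842437  51.45989386]
[[558.96461152 186.20997143 244.26060168]
 [528.08723533 151.76256911 227.10699547]
 [513.44096179 108.71951739 221.93906037]]
```

Run:
```python
from h import *
im=cv2.imread('pics/w1.png')
m=camera_model('wrist');T=m['camera_from_world'];print('cam',(-T[:3,:3].T@T[:3,3]).round(1),'axis',-T[2,:3].round(2))
px=[(u,v) for v in range(190,235) for u in range(240,275) if im[v,u].max()<60]
P=world('w1',px);px=np.array(px)
print(px.min(0),px.max(0))
for lo in range(222,270,5):
    k=(P[:,2]>=lo)&(P[:,2]<lo+5)
    if k.sum():print(lo,k.sum(),px[k].mean(0),P[k].mean(0).round(1),P[k].min(0).round(1),P[k].max(0).round(1))
# rim ellipse: aluminium pts z 218-230
px=[(u,v) for v in range(180,300) for u in range(160,292)];P=world('w1',px)
k=(abs(P[:,2]-224.5)<5);Q=P[k]
# robust circle fit outer r 51
from scipy.optimize import least_squares
q=Q[:,:2];r=np.linalg.norm(q-[527,148],axis=1);q=q[(r>36)&(r<54)]
f=least_squares(lambda p:np.linalg.norm(q-p[:2],axis=1)-p[2],[527,148,45],loss='soft_l1');print(f.x,len(q))
```

```text
cam [572.5 255.  435.5] axis [-0.06 -0.29 -0.96]
[247 198] [267 231]
222 10 [257.3 199.6] [558.9 184.6 225.7] [552.4 180.4 222.1] [564.  186.  226.8]
227 39 [256.87179487 201.46153846] [558.5 184.5 229.5] [551.3 177.  227.4] [564.  186.6 231.9]
232 37 [257.16216216 203.35135135] [558.8 184.7 234.4] [551.5 178.5 232.1] [564.1 186.4 236.8]
237 45 [256.26666667 205.6       ] [558.2 184.9 239.4] [550.6 178.9 237. ] [564.1 186.5 242. ]
242 46 [256.36956522 208.41304348] [558.2 184.6 244.4] [550.8 179.7 242. ] [564.1 186.4 246.9]
247 52 [256.63461538 210.65384615] [558.4 184.9 249.6] [551.1 180.5 247.3] [564.1 186.6 252. ]
252 105 [256.54285714 217.3047619 ] [557.8 182.5 255.5] [550.7 172.8 252.1] [564.1 186.6 257. ]
257 244 [256.96721311 222.35655738] [557.6 179.9 257.9] [551.1 173.2 257. ] [564.  186.  259.8]
[526.21444795 150.1333907   43.93993019] 3448
```

Emit:
servo_tool(steps=[{"dp":[0.02,-0.02,-0.6],"angular":[0,0,0]},{"dp":[0,0,-0.6],"angular":[0,0,0]},{"dp":[0,0,-0.6],"angular":[0,0,0]},{"dp":[0,0,-0.33],"angular":[0,0,0]},{"dp":[0,0,0],"angular":[0,0,0]}])

```text
time: 2.95
ee_pos: [557.5, 180.1, 403.3]
tcp_rot: [-2.441, -1.977, 0.002]
contact_force: [0.3, -0.1, 0.2]
gripper_width: 60.0
grip_force: 0.0
```

Emit:
servo_tool(steps=[{"dp":[0,0,0],"angular":[0,0,0]},{"dp":[0,0,0],"angular":[0,0,0]},{"dp":[0,0,0],"angular":[0,0,0]},{"dp":[0,0,0],"angular":[0,0,0]},{"dp":[0,0,0],"angular":[0,0,0]},{"dp":[0,0,0],"angular":[0,0,0]}], gripper=0, newtons=30)

```text
time: 3.7
ee_pos: [558.2, 179.6, 404.6]
tcp_rot: [2.442, 1.976, 0.001]
contact_force: [-2.6, 0.2, 5.3]
gripper_width: 12.9
grip_force: 29.3
```

```bash
cat > g.py <<'E'
import numpy as np,json,sys
def rows(hub,p0,a,da,n,dz0=0,r=45):
    """p0: current commanded xyz; a: current angle; prints rounded rows, returns end pose"""
    p=np.array(p0,float);z=p[2]+dz0
    for k in range(0,n,10):
        o=[]
        for j in range(k+1,min(n,k+10)+1):
            t=np.array([hub[0]+r*np.cos(a+j*da),hub[1]+r*np.sin(a+j*da),z+2.55*da*j])
            s=np.round((t-p)/30,3);p=p+s*30;o.append({"dp":s.tolist(),"angular":[0,0,0]})
        print(json.dumps(o))
    print(p.round(2),a+n*da)
E
python3 -c "
from g import *
rows((526.4,147.2),(557.5,179.9,403.2),.81,.13,40,2)"
```

```text
[{"dp": [-0.152, 0.121, 0.078], "angular": [0, 0, 0]}, {"dp": [-0.164, 0.105, 0.011], "angular": [0, 0, 0]}, {"dp": [-0.177, 0.082, 0.011], "angular": [0, 0, 0]}, {"dp": [-0.186, 0.059, 0.011], "angular": [0, 0, 0]}, {"dp": [-0.192, 0.034, 0.011], "angular": [0, 0, 0]}, {"dp": [-0.194, 0.009, 0.011], "angular": [0, 0, 0]}, {"dp": [-0.195, -0.017, 0.011], "angular": [0, 0, 0]}, {"dp": [-0.19, -0.041, 0.011], "angular": [0, 0, 0]}, {"dp": [-0.183, -0.066, 0.011], "angular": [0, 0, 0]}, {"dp": [-0.174, -0.089, 0.011], "angular": [0, 0, 0]}]
[{"dp": [-0.16, -0.111, 0.011], "angular": [0, 0, 0]}, {"dp": [-0.145, -0.13, 0.011], "angular": [0, 0, 0]}, {"dp": [-0.126, -0.148, 0.011], "angular": [0, 0, 0]}, {"dp": [-0.107, -0.164, 0.011], "angular": [0, 0, 0]}, {"dp": [-0.084, -0.175, 0.011], "angular": [0, 0, 0]}, {"dp": [-0.06, -0.186, 0.011], "angular": [0, 0, 0]}, {"dp": [-0.037, -0.191, 0.012], "angular": [0, 0, 0]}, {"dp": [-0.011, -0.195, 0.011], "angular": [0, 0, 0]}, {"dp": [0.015, -0.194, 0.011], "angular": [0, 0, 0]}, {"dp": [0.039, -0.191, 0.011], "angular": [0, 0, 0]}]
[{"dp": [0
[... 388 characters left out ...]
63, 0.011], "angular": [0, 0, 0]}, {"dp": [0.191, -0.038, 0.011], "angular": [0, 0, 0]}, {"dp": [0.195, -0.013, 0.011], "angular": [0, 0, 0]}]
[{"dp": [0.194, 0.012, 0.011], "angular": [0, 0, 0]}, {"dp": [0.191, 0.037, 0.011], "angular": [0, 0, 0]}, {"dp": [0.185, 0.062, 0.011], "angular": [0, 0, 0]}, {"dp": [0.176, 0.085, 0.011], "angular": [0, 0, 0]}, {"dp": [0.162, 0.108, 0.011], "angular": [0, 0, 0]}, {"dp": [0.148, 0.127, 0.011], "angular": [0, 0, 0]}, {"dp": [0.129, 0.146, 0.012], "angular": [0, 0, 0]}, {"dp": [0.11, 0.161, 0.011], "angular": [0, 0, 0]}, {"dp": [0.088, 0.173, 0.011], "angular": [0, 0, 0]}, {"dp": [0.065, 0.184, 0.011], "angular": [0, 0, 0]}]
[569.74 135.05 418.47] 6.01
```

Emit:
servo_tool(steps=[{"dp":[-0.15,0.12,0.08],"angular":[0,0,0]},{"dp":[-0.165,0.105,0.011],"angular":[0,0,0]},{"dp":[-0.177,0.082,0.011],"angular":[0,0,0]},{"dp":[-0.186,0.059,0.011],"angular":[0,0,0]},{"dp":[-0.192,0.034,0.011],"angular":[0,0,0]},{"dp":[-0.195,0.009,0.011],"angular":[0,0,0]},{"dp":[-0.195,-0.017,0.011],"angular":[0,0,0]},{"dp":[-0.19,-0.041,0.011],"angular":[0,0,0]},{"dp":[-0.183,-0.066,0.011],"angular":[0,0,0]},{"dp":[-0.174,-0.089,0.011],"angular":[0,0,0]}])

```text
time: 4.95
ee_pos: [502.7, 186.4, 408.3]
tcp_rot: [-2.438, -1.975, 0.001]
contact_force: [0.5, 3.9, -7.1]
gripper_width: 12.7
grip_force: 29.6
```

Emit:
servo_tool(steps=[{"dp":[-0.16,-0.111,-0.02],"angular":[0,0,0]},{"dp":[-0.145,-0.13,0.011],"angular":[0,0,0]},{"dp":[-0.126,-0.148,0.011],"angular":[0,0,0]},{"dp":[-0.107,-0.164,0.011],"angular":[0,0,0]},{"dp":[-0.084,-0.175,0.011],"angular":[0,0,0]},{"dp":[-0.06,-0.186,0.011],"angular":[0,0,0]},{"dp":[-0.037,-0.191,0.011],"angular":[0,0,0]},{"dp":[-0.011,-0.195,0.011],"angular":[0,0,0]},{"dp":[0.015,-0.194,0.011],"angular":[0,0,0]},{"dp":[0.039,-0.191,0.011],"angular":[0,0,0]}])

```text
time: 6.2
ee_pos: [483.1, 134.5, 411.6]
tcp_rot: [-2.442, -1.976, 0.002]
contact_force: [-4.2, 2.3, -0.4]
gripper_width: 13.1
grip_force: 30.3
```

Emit:
servo_tool(steps=[{"dp":[0.05,-0.184,0.011],"angular":[0,0,0]},{"dp":[0.077,-0.174,0.011],"angular":[0,0,0]},{"dp":[0.109,-0.162,0.011],"angular":[0,0,0]},{"dp":[0.129,-0.146,0.011],"angular":[0,0,0]},{"dp":[0.147,-0.128,0.011],"angular":[0,0,0]},{"dp":[0.162,-0.108,0.011],"angular":[0,0,0]},{"dp":[0.175,-0.086,0.011],"angular":[0,0,0]},{"dp":[0.184,-0.063,0.011],"angular":[0,0,0]},{"dp":[0.191,-0.038,0.011],"angular":[0,0,0]},{"dp":[0.195,-0.013,0.011],"angular":[0,0,0]}])

```text
time: 7.45
ee_pos: [526.2, 102.7, 414.7]
tcp_rot: [-2.439, -1.975, -0.002]
contact_force: [-4.1, 8.1, -1.6]
gripper_width: 13.1
grip_force: 30.2
```

Emit:
servo_tool(steps=[{"dp":[0.194,0.012,0.011],"angular":[0,0,0]},{"dp":[0.191,0.037,0.011],"angular":[0,0,0]},{"dp":[0.185,0.062,0.011],"angular":[0,0,0]},{"dp":[0.176,0.085,0.011],"angular":[0,0,0]},{"dp":[0.162,0.108,0.011],"angular":[0,0,0]}])

```text
time: 8.07
ee_pos: [552.4, 111.4, 416.2]
tcp_rot: [-2.439, -1.975, 0.004]
contact_force: [-7.4, 3.8, 0.4]
gripper_width: 12.8
grip_force: 30.5
```

```bash
python3 -c "
from g import *
rows((525.9,148.7),(552.7,111.3,416.2),5.33,.11,8)
print('fine');rows((525.9,148.7),(525.9+45*np.cos(6.21),148.7+45*np.sin(6.21),418.5),6.21,.06,50)" | sed 's/, "angular": \[0, 0, 0\]//g'
```

```text
[{"dp": [0.104, 0.127, 0.009]}, {"dp": [0.117, 0.116, 0.01]}, {"dp": [0.104, 0.128, 0.009]}, {"dp": [0.088, 0.139, 0.009]}, {"dp": [0.073, 0.148, 0.01]}, {"dp": [0.057, 0.155, 0.009]}, {"dp": [0.039, 0.16, 0.009]}, {"dp": [0.021, 0.164, 0.01]}]
[570.79 145.41 418.45] 6.21
fine
[{"dp": [0.004, 0.09, 0.005]}, {"dp": [-0.002, 0.09, 0.005]}, {"dp": [-0.007, 0.09, 0.005]}, {"dp": [-0.012, 0.089, 0.005]}, {"dp": [-0.017, 0.088, 0.006]}, {"dp": [-0.023, 0.087, 0.005]}, {"dp": [-0.028, 0.086, 0.005]}, {"dp": [-0.033, 0.083, 0.005]}, {"dp": [-0.038, 0.082, 0.005]}, {"dp": [-0.043, 0.079, 0.005]}]
[{"dp": [-0.048, 0.076, 0.005]}, {"dp": [-0.052, 0.074, 0.005]}, {"dp": [-0.056, 0.07, 0.005]}, {"dp": [-0.061, 0.066, 0.005]}, {"dp": [-0.064, 0.063, 0.006]}, {"dp": [-0.068, 0.059, 0.005]}, {"dp": [-0.072, 0.055, 0.005]}, {"dp": [-0.074, 0.05, 0.005]}, {"dp": [-0.078, 0.046, 0.005]}, {"dp": [-0.08, 0.041, 0.005]}]
[{"dp": [-0.082, 0.036, 0.005]}, {"dp": [-0.084, 0.032, 0.005]}, {"dp": [-0.087, 0.026, 0.005]}, {"dp": [-0.087, 0.021, 0.005]}, {"dp": [-0.089, 0.015, 0.006]}, {"dp": [-0.089, 0.01, 0.005]}, {"dp": [-0.09, 0.005, 0.005]}, {"dp": [-0.09, -0.0, 0.005]}, {"dp": [-0.09, -0.006, 0.005]}, {"dp": [-0.089, -0.012, 0.005]}]
[{"dp": [-0.088, -0.016, 0.005]}, {"dp": [-0.088, -0.022, 0.005]}, {"dp": [-0.086, -0.027, 0.005]}, {"dp": [-0.084, -0.032, 0.005]}, {"dp": [-0.082, -0.038, 0.006]}, {"dp": [-0.079, -0.042, 0.005]}, {"dp": [-0.077, -0.046, 0.005]}, {"dp": [-0.074, -0.052, 0.005]}, {"dp": [-0.071, -0.055, 0.005]}, {"dp": [-0.067, -0.06, 0.005]}]
[{"dp": [-0.064, -0.064, 0.005]}, {"dp": [-0.059, -0.067, 0.005]}, {"dp": [-0.056, -0.071, 0.005]}, {"dp": [-0.051, -0.074, 0.005]}, {"dp": [-0.047, -0.077, 0.006]}, {"dp": [-0.042, -0.079, 0.005]}, {"dp": [-0.037, -0.082, 0.005]}, {"dp": [-0.032, -0.084, 0.005]}, {"dp": [-0.027, -0.086, 0.005]}, {"dp": [-0.022, -0.088, 0.005]}]
[481.92 158.28 426.15] 9.21
```

Emit:
servo_tool(steps=[{"dp":[0.104,0.127,0.009],"angular":[0,0,0]},{"dp":[0.117,0.116,0.01],"angular":[0,0,0]},{"dp":[0.104,0.128,0.009],"angular":[0,0,0]},{"dp":[0.088,0.139,0.009],"angular":[0,0,0]},{"dp":[0.073,0.148,0.01],"angular":[0,0,0]},{"dp":[0.057,0.155,0.009],"angular":[0,0,0]},{"dp":[0.039,0.16,0.009],"angular":[0,0,0]},{"dp":[0.021,0.164,0.01],"angular":[0,0,0]}])

```text
time: 9.07
ee_pos: [570.9, 143.9, 418.4]
tcp_rot: [2.441, 1.974, -0.008]
contact_force: [-6.2, -2.2, -0.7]
gripper_width: 12.7
grip_force: 30.3
```

Emit:
servo_tool(steps=[{"dp":[0.004,0.09,0.005],"angular":[0,0,0]},{"dp":[-0.002,0.09,0.005],"angular":[0,0,0]},{"dp":[-0.007,0.09,0.005],"angular":[0,0,0]}])

```text
time: 9.45
ee_pos: [571.0, 151.7, 418.8]
tcp_rot: [2.441, 1.973, -0.008]
contact_force: [-4.3, -3.1, -0.7]
gripper_width: 12.9
grip_force: 30.3
```

Emit:
servo_tool(steps=[{"dp":[-0.02,0.089,0.005],"angular":[0,0,0]},{"dp":[-0.022,0.088,0.006],"angular":[0,0,0]},{"dp":[-0.028,0.087,0.005],"angular":[0,0,0]}])

```text
time: 9.82
ee_pos: [569.3, 160.7, 419.4]
tcp_rot: [2.442, 1.975, -0.003]
contact_force: [-2.2, -4.1, -1.9]
gripper_width: 12.5
grip_force: 30.2
```

Emit:
servo_tool(steps=[{"dp":[-0.028,0.086,0.005],"angular":[0,0,0]},{"dp":[-0.033,0.083,0.005],"angular":[0,0,0]},{"dp":[-0.038,0.082,0.005],"angular":[0,0,0]}])

```text
time: 10.2
ee_pos: [566.4, 168.4, 419.9]
tcp_rot: [2.441, 1.975, -0.002]
contact_force: [-2.7, -4.7, -3.1]
gripper_width: 12.8
grip_force: 30.2
```

Emit:
servo_tool(steps=[{"dp":[-0.043,0.079,0],"angular":[0,0,0]},{"dp":[-0.048,0.076,0],"angular":[0,0,0]},{"dp":[-0.052,0.074,0.005],"angular":[0,0,0]}])

```text
time: 10.58
ee_pos: [562.3, 175.1, 420.3]
tcp_rot: [2.441, 1.974, -0.001]
contact_force: [-2.2, -5.2, -1.6]
gripper_width: 12.8
grip_force: 30.2
```

Emit:
servo_tool(steps=[{"dp":[-0.056,0.07,0.005],"angular":[0,0,0]},{"dp":[-0.061,0.066,0.005],"angular":[0,0,0]},{"dp":[-0.064,0.063,0.005],"angular":[0,0,0]}])

```text
time: 10.95
ee_pos: [557.1, 181.1, 420.8]
tcp_rot: [2.44, 1.974, -0.0]
contact_force: [-0.8, -3.9, -1.8]
gripper_width: 13.1
grip_force: 30.1
```

Emit:
servo_tool(steps=[{"dp":[-0.068,0.059,0.005],"angular":[0,0,0]},{"dp":[-0.072,0.055,0.005],"angular":[0,0,0]},{"dp":[-0.074,0.05,0.005],"angular":[0,0,0]}])

```text
time: 11.32
ee_pos: [550.4, 186.4, 421.3]
tcp_rot: [2.441, 1.975, 0.001]
contact_force: [0.6, -5.1, -3.9]
gripper_width: 13.0
grip_force: 30.1
```

Emit:
servo_tool(steps=[{"dp":[-0.078,0.036,0],"angular":[0,0,0]},{"dp":[-0.08,0.036,0],"angular":[0,0,0]},{"dp":[-0.082,0.036,0.005],"angular":[0,0,0]}])

```text
time: 11.7
ee_pos: [543.2, 190.0, 421.7]
tcp_rot: [2.442, 1.976, 0.003]
contact_force: [2.7, -2.5, -2.1]
gripper_width: 12.8
grip_force: 30.2
```

Emit:
servo_tool(steps=[{"dp":[-0.084,0.032,0.005],"angular":[0,0,0]},{"dp":[-0.087,0.026,0.005],"angular":[0,0,0]},{"dp":[-0.087,0.021,0.005],"angular":[0,0,0]}])

```text
time: 12.08
ee_pos: [535.3, 192.4, 422.2]
tcp_rot: [2.442, 1.977, 0.003]
contact_force: [3.1, -1.2, -0.8]
gripper_width: 12.8
grip_force: 30.3
```

Emit:
servo_tool(steps=[{"dp":[-0.089,0.015,0.005],"angular":[0,0,0]},{"dp":[-0.089,0.01,0.005],"angular":[0,0,0]},{"dp":[-0.09,0.005,0.005],"angular":[0,0,0]}])

```text
time: 12.45
ee_pos: [527.5, 193.4, 422.5]
tcp_rot: [2.442, 1.977, 0.003]
contact_force: [4.7, 0.9, -1.9]
gripper_width: 13.2
grip_force: 30.2
```

Emit:
servo_tool(steps=[{"dp":[-0.09,0,0.005],"angular":[0,0,0]},{"dp":[-0.09,-0.006,0.005],"angular":[0,0,0]}])

```text
time: 12.7
ee_pos: [522.8, 193.3, 422.7]
tcp_rot: [2.441, 1.976, 0.006]
contact_force: [8.3, 1.4, -4.5]
gripper_width: 12.8
grip_force: 30.1
```

Emit:
servo_tool(steps=[{"dp":[-0.03,-0.003,0],"angular":[0,0,0]},{"dp":[0,0,0],"angular":[0,0,0]}])

```text
time: 12.95
ee_pos: [522.1, 193.3, 422.8]
tcp_rot: [2.441, 1.976, 0.006]
contact_force: [7.9, 2.1, -3.5]
gripper_width: 12.4
grip_force: 30.1
```

Emit:
servo_tool(steps=[{"dp":[-0.05,-0.005,0],"angular":[0,0,0]},{"dp":[0,0,0],"angular":[0,0,0]}])

```text
time: 13.2
ee_pos: [520.8, 193.1, 422.8]
tcp_rot: [2.441, 1.976, 0.007]
contact_force: [9.2, 2.8, -3.9]
gripper_width: 12.9
grip_force: 30.1
```

Emit:
servo_tool(steps=[{"dp":[0,0,0],"angular":[0,0,0]},{"dp":[0,0,0],"angular":[0,0,0]},{"dp":[0,0,0],"angular":[0,0,0]},{"dp":[0,0,0.4],"angular":[0,0,0]},{"dp":[0,0,0.8],"angular":[0,0,0]},{"dp":[0,0,0.8],"angular":[0,0,0]},{"dp":[0,0,0],"angular":[0,0,0]}], gripper=0.5)

```text
time: 14.08
ee_pos: [519.8, 192.7, 485.2]
tcp_rot: [2.44, 1.975, 0.007]
contact_force: [0.0, 0.0, -0.4]
gripper_width: 42.3
grip_force: 0.0
```

Emit:
servo_tool(steps=[{"dp":[-0.107,-0.9,0],"angular":[0,0,0]},{"dp":[-0.107,-0.9,0],"angular":[0,0,0]},{"dp":[-0.107,-0.9,0],"angular":[0,0,0]},{"dp":[-0.107,-0.9,0],"angular":[0,0,0]},{"dp":[-0.107,-0.9,0],"angular":[0,0,0]},{"dp":[-0.107,-0.9,0],"angular":[0,0,0]},{"dp":[0,0,0],"angular":[0,0,0]}])

```text
time: 14.95
ee_pos: [499.8, 29.4, 481.9]
tcp_rot: [-2.444, -1.973, 0.001]
contact_force: [0.2, 0.6, 0.3]
gripper_width: 42.3
grip_force: 0.0
```

Run:
```python
from h import *
s=manip.sense();print(s['time'],s['ee_pos'],s['contact_force'])
im,d=snap('wrist','w2')
px=[(u,v) for v in range(384) for u in range(512) if im[v,u,2]>100 and im[v,u,1]<60 and im[v,u,0]<70]
P=world('w2',px);d=np.array([-.2113,-.9774]);hub=np.array([526,148.3])
L=(P[:,:2]-hub)@d;X=(P[:,:2]-hub)@[.9774,-.2113]
for n,k in (('tab',(P[:,2]>60)&(P[:,2]<100)&(L>95)),('tabtop',(P[:,2]>88)&(P[:,2]<100)&(L>95)),('foot',(P[:,2]<35)&(P[:,2]>22)&(L>90))):
    if k.sum():print(n,k.sum(),P[k].mean(0),'L',np.percentile(L[k],[2,50,98]),'X',np.percentile(X[k],[2,50,98]),'z',P[k][:,2].max())
```

```text
14.95 [499.79972859  29.37540402 481.92016203] [0.22853325 0.61384967 0.25942983]
tab 209 [500.0183311   31.91649465  93.62090548] L [105.62188884 119.14962648 133.37281003] X [-5.73054045 -0.69309191  4.31035816] z 95.57831435867115
tabtop 209 [500.0183311   31.91649465  93.62090548] L [105.62188884 119.14962648 133.37281003] X [-5.73054045 -0.69309191  4.31035816] z 95.57831435867115
foot 1030 [515.99993551 -11.89556147  27.02037799] L [ 90.65577533 113.94494702 520.87003045] X [-23.98800813   6.55463249 229.05881045] z 34.88855953160231
```

View pics/w2.png

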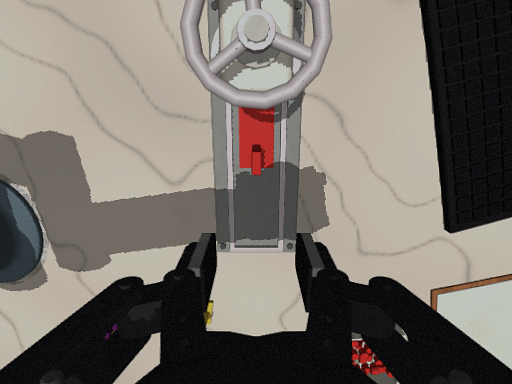

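The wrist view shows the tab at about (257,158), centred on the line between the fingers. It measures to (500,31.5), top z 95, as expected.

Emit:
servo_tool(steps=[{"dp":[0.01,0.06,-0.9],"angular":[0,0,0]},{"dp":[0,0,-0.9],"angular":[0,0,0]},{"dp":[0,0,-0.9],"angular":[0,0,0]},{"dp":[0,0,-0.9],"angular":[0,0,0]},{"dp":[0,0,-0.9],"angular":[0,0,0]},{"dp":[0,0,-0.9],"angular":[0,0,0]},{"dp":[0,0,0],"angular":[0,0,0]}])

```text
time: 15.88
ee_pos: [499.1, 33.3, 318.4]
tcp_rot: [-2.438, -1.976, 0.006]
contact_force: [-1.9, -0.7, -0.4]
gripper_width: 42.2
grip_force: 0.0
```

Emit:
servo_tool(steps=[{"dp":[0,0,-0.7],"angular":[0,0,0]},{"dp":[0,0,-0.7],"angular":[0,0,0]},{"dp":[0,0,-0.7],"angular":[0,0,0]},{"dp":[0,0,-0.6],"angular":[0,0,0]},{"dp":[0,0,0],"angular":[0,0,0]}])

```text
time: 16.5
ee_pos: [500.2, 32.9, 239.5]
tcp_rot: [-2.441, -1.977, 0.001]
contact_force: [-0.4, 0.1, 0.9]
gripper_width: 42.3
grip_force: 0.0
```

Emit:
servo_tool(steps=[{"dp":[0,-0.03,-0.2],"angular":[0,0,0]},{"dp":[0,0,0],"angular":[0,0,0]}])

```text
time: 16.75
ee_pos: [500.8, 31.5, 234.1]
tcp_rot: [2.441, 1.976, 0.001]
contact_force: [-1.9, -0.0, -0.1]
gripper_width: 42.6
grip_force: 0.0
```

Emit:
servo_tool(steps=[{"dp":[0,0,0],"angular":[0,0,0]},{"dp":[0,0,0],"angular":[0,0,0]},{"dp":[0,0,0],"angular":[0,0,0]},{"dp":[0,0,0],"angular":[0,0,0]},{"dp":[0,0,0],"angular":[0,0,0]}], gripper=0, newtons=30)

```text
time: 17.38
ee_pos: [500.7, 31.5, 234.0]
tcp_rot: [2.441, 1.976, 0.001]
contact_force: [-1.2, -0.1, 5.6]
gripper_width: 11.6
grip_force: 31.8
```

Emit:
servo_tool(steps=[{"dp":[-0.077,-0.358,0],"angular":[0,0,0]},{"dp":[-0.077,-0.358,0],"angular":[0,0,0]},{"dp":[-0.077,-0.358,0],"angular":[0,0,0]},{"dp":[-0.077,-0.358,0],"angular":[0,0,0]},{"dp":[-0.077,-0.358,0],"angular":[0,0,0]}])

```text
time: 18.0
ee_pos: [489.3, -22.2, 234.0]
tcp_rot: [-2.441, -1.977, -0.005]
contact_force: [0.7, 0.9, 5.6]
gripper_width: 11.5
grip_force: 32.2
```

Smooth, with about 1 N of drag. Carrying on.

Emit:
servo_tool(steps=[{"dp":[-0.077,-0.358,0],"angular":[0,0,0]},{"dp":[-0.077,-0.358,0],"angular":[0,0,0]},{"dp":[-0.077,-0.358,0],"angular":[0,0,0]},{"dp":[-0.077,-0.358,0],"angular":[0,0,0]},{"dp":[-0.077,-0.358,0],"angular":[0,0,0]},{"dp":[-0.042,-0.196,0],"angular":[0,0,0]},{"dp":[-0.021,-0.098,0],"angular":[0,0,0]}])

```text
time: 18.88
ee_pos: [475.7, -84.7, 234.0]
tcp_rot: [-2.441, -1.976, -0.005]
contact_force: [2.1, 4.3, 2.5]
gripper_width: 11.8
grip_force: 31.9
```

Emit:
servo_tool(steps=[{"dp":[-0.021,-0.098,0],"angular":[0,0,0]},{"dp":[-0.021,-0.098,0],"angular":[0,0,0]},{"dp":[-0.021,-0.098,0],"angular":[0,0,0]},{"dp":[0,0,0],"angular":[0,0,0]}])

```text
time: 19.38
ee_pos: [473.8, -93.5, 234.0]
tcp_rot: [-2.442, -1.976, -0.004]
contact_force: [1.3, 5.5, 6.0]
gripper_width: 11.6
grip_force: 32.6
```

Emit:
servo_tool(steps=[{"dp":[-0.014,-0.066,0],"angular":[0,0,0]},{"dp":[-0.014,-0.066,0],"angular":[0,0,0]},{"dp":[0,0,0],"angular":[0,0,0]}])

```text
time: 19.75
ee_pos: [472.9, -97.3, 234.0]
tcp_rot: [-2.441, -1.976, -0.004]
contact_force: [1.7, 7.0, 7.5]
gripper_width: 11.9
grip_force: 32.7
```

Emit:
servo_tool(steps=[{"dp":[-0.011,-0.05,0],"angular":[0,0,0]},{"dp":[0,0,0],"angular":[0,0,0]}])

```text
time: 20.0
ee_pos: [472.7, -98.2, 234.1]
tcp_rot: [-2.44, -1.976, -0.007]
contact_force: [1.6, 8.8, 7.3]
gripper_width: 11.5
grip_force: 32.8
```

Emit:
servo_tool(steps=[{"dp":[-0.014,-0.066,0],"angular":[0,0,0]},{"dp":[0,0,0],"angular":[0,0,0]}])

```text
time: 20.25
ee_pos: [472.4, -99.2, 234.2]
tcp_rot: [-2.437, -1.975, -0.013]
contact_force: [2.9, 14.6, 9.2]
gripper_width: 11.5
grip_force: 33.0
```

Run:
```python
from h import *
im,d=snap('scene','sc2')
c=cv2.resize(im[160:280,180:300],None,fx=5,fy=5,interpolation=cv2.INTER_CUBIC);cv2.imwrite('pics/c3.png',c)
```

```text
(no output)
```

View pics/c3.png

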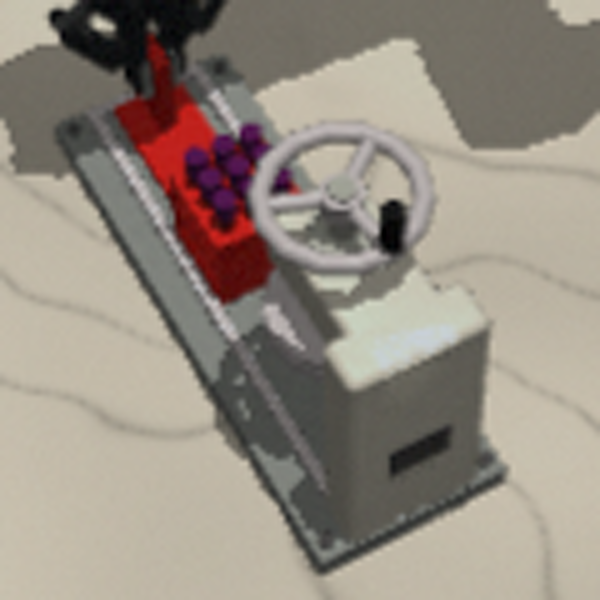

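The rack is upright with its foot at the end lip, and the force jumped to 15 N there. I'll ease off slightly, release and lift clear.

Emit:
servo_tool(steps=[{"dp":[0.007,0.033,0],"angular":[0,0,0]},{"dp":[0,0,0],"angular":[0,0,0]}])

```text
time: 20.55
ee_pos: [472.6, -98.6, 234.1]
tcp_rot: [-2.438, -1.976, -0.01]
contact_force: [2.5, 11.0, 7.9]
gripper_width: 11.8
grip_force: 32.8
```

Emit:
servo_tool(steps=[{"dp":[0,0,0],"angular":[0,0,0]},{"dp":[0,0,0],"angular":[0,0,0]},{"dp":[0,0,0],"angular":[0,0,0]},{"dp":[0,0,0.3],"angular":[0,0,0]},{"dp":[0,0,0.7],"angular":[0,0,0]},{"dp":[0,0,0.9],"angular":[0,0,0]},{"dp":[0,0,0.9],"angular":[0,0,0]},{"dp":[0,0,0.9],"angular":[0,0,0]},{"dp":[0,0,0.9],"angular":[0,0,0]},{"dp":[0,0,0],"angular":[0,0,0]}], gripper=0.5)

```text
time: 21.8
ee_pos: [473.1, -100.4, 374.1]
tcp_rot: [2.439, 1.973, 0.004]
contact_force: [0.8, -0.2, -0.5]
gripper_width: 42.8
grip_force: 0.0
```

Run:
```python
from h import *
s=manip.sense();print(s['time'],s['ee_pos'],s['contact_force'])
im,d=snap('wrist','w3');im2,_=snap('scene','sc3')
px=[(u,v) for v in range(384) for u in range(512) if im[v,u,2]>100 and im[v,u,1]<60 and im[v,u,0]<70]
P=world('w3',px);d=np.array([-.2113,-.9774]);hub=np.array([526,148.3])
L=(P[:,:2]-hub)@d;X=(P[:,:2]-hub)@[.9774,-.2113]
for n,k in (('tab',(P[:,2]>86)&(P[:,2]<105)&(L>200)&(abs(X)<40)),('foot',(P[:,2]<36)&(P[:,2]>18)&(L>200)&(abs(X)<40))):
    if k.sum():print(n,k.sum(),P[k].mean(0),'L',np.percentile(L[k],[1,50,99]),'X',np.percentile(X[k],[1,99]),'z',P[k][:,2].max())
c=cv2.resize(im2[150:270,180:280],None,fx=4,fy=4,interpolation=cv2.INTER_CUBIC)[:384,:280];cv2.imwrite('pics/c4.png',np.hstack([im,c]))
```

```text
21.8 [ 473.05281383 -100.40943984  374.09791904] [ 0.80568352 -0.16501812 -0.5376645 ]
tab 378 [472.75028411 -96.24141478  93.66989677] L [237.02794744 249.81813169 264.75786862] X [-5.60296928  5.05868006] z 95.35648386383448
foot 2511 [477.08822642 -77.96971399  26.7998858 ] L [200.50054004 229.24803262 270.11418447] X [-24.06451943  24.06480048] z 33.39323535075948
```

View pics/c4.png

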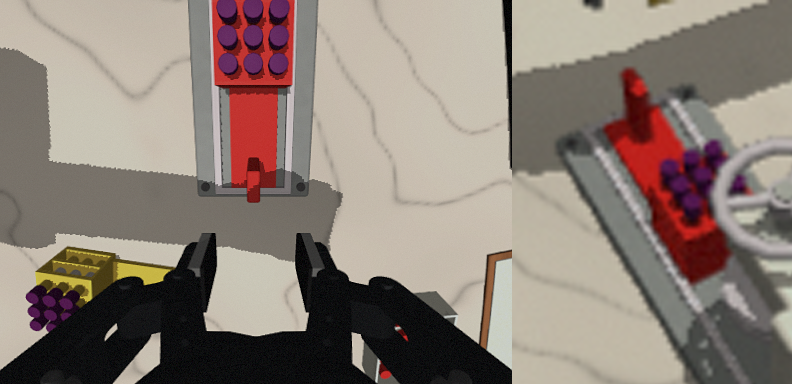

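The foot's end measures about L=270–271 mm, which is flush with the lip at (255,187). The rack is upright, the tab is free and the gripper is clear.

```bash
python3 -c "
from workcell import job
print(job.finish_job())"
```

```text
the job is handed in; nothing more can be done
None
```

I raised the spindle firmly against its top stop (about 6 N above the running force), drew the rack upright out to the end lip and let go, then handed the job in at about 22 s; the mouse, box of caps and spare rack were never approached.

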